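# Refill the sweet dish with the clip scoop

### The job

Take the scoop by its handle, scoop up sweets from the teal tub and pour at least three of them into the white dish, without touching a sweet with the gripper; every sweet must end up either in the dish or in the tub. Then put the scoop away: push its sprung clip fully home, upright, over the top edge of one of the tub's walls, so that the scoop hangs there clear of the desk, and let go. Leave the other things on the desk where they are.

Things in the scene. Friction and masses are not known exactly. Their poses are not given: they have to be found in the camera images.
- tub: teal open box of sweets, outside 200 x 82 x 75 mm (x, y, z), plain upright walls 5 mm thick, floor 4 mm thick, so 190 x 72 mm inside; it grips the desk and does not move. Origin at the centre of its underside on the desk, x along the long side. At the start the sweets lie in one layer in the middle of its length; about 50 mm of floor at each end is bare
- tub_floor (a point): centre of the tub's inner floor, 4 mm above the desk
- tub_rim_left (a point): middle of the top edge of the tub's long wall on its own +y side, 75 mm above the desk, halfway through the 5 mm wall
- tub_rim_right (a point): the same on the long wall on the tub's own -y side
- dish: white ceramic bowl, 140 mm across the rim and 50 mm high, wall 4 mm; does not move. Origin at the centre of its underside
- scoop: aluminium sweet scoop with a black handle, 100 to 165 g, standing on its flat underside. Origin at the centre of the underside, x towards its open mouth, z up. Pan 60 mm wide (y), x = -36 (flat upright back wall, its foot sloped in to x = -28 over the lowest 12 mm) to x = +36 (lip); sides 40 mm high at the back, falling to the lip. At the back is a sprung clip under a bridge
- scoop_grip (a point): middle of the handle, at x = -60.7, y = 0, z = 116.8 mm in the scoop's frame. The handle is a bar 16 mm thick (y), 20 mm deep, 88 mm long, leaning back (to the scoop's -x) 25 degrees from its z, 56 mm of it below this point and 32 mm above. Grip it across the 16 mm with about 50 N
- scoop_bowl (a point): point inside the pan, at x = 0, y = 0, z = 14 mm in the scoop's frame; the pan's floor is 2.5 mm thick
- scoop_lip (a point): middle of the lower edge of the bevelled lip (1.5 mm thick), at x = 36, y = 0, z = 0 mm in the scoop's frame
- scoop_slot (a point): top of the clip's slot, on the underside of the bridge (28 mm wide in y, x = -30 to -51, z = 60 to 70 mm), at x = -38.5, y = 0, z = 60 mm in the scoop's frame. When the clip is fully home on a wall, the wall's top edge touches here, the pan hangs on one side of the wall with its underside 15 mm above the desk, and the tongue is on the other side
- clip (a joint): opening of the clip's steel tongue, hinged under the bridge, rad: 0 closed, about 0.12 on the 5 mm tub wall, most 0.55. Its bead (scoop z = 34.5 mm) springs shut to 1.5 mm from the pan's flat back face (x = -36); below, the tongue flares back to x = -49 at z = 17 mm as a lead-in. Lowered upright over a wall's top edge, the clip is pushed on with about 8 N
- sweet_0: foil-wrapped round sweet, gold foil, 20 mm across and 18 mm high, 12 g, slippery (slides from about 17 degrees); origin at its centre
- sweet_1: foil-wrapped round sweet, red foil, 20 mm across and 18 mm high, 12 g, slippery (slides from about 17 degrees); origin at its centre
- sweet_2: foil-wrapped round sweet, gold foil, 20 mm across and 18 mm high, 12 g, slippery (slides from about 17 degrees); origin at its centre
- sweet_3: foil-wrapped round sweet, blue foil, 20 mm across and 18 mm high, 12 g, slippery (slides from about 17 degrees); origin at its centre
- sweet_4: foil-wrapped round sweet, red foil, 20 mm across and 18 mm high, 12 g, slippery (slides from about 17 degrees); origin at its centre
- sweet_5: foil-wrapped round sweet, gold foil, 20 mm across and 18 mm high, 12 g, slippery (slides from about 17 degrees); origin at its centre
- sweet_6: foil-wrapped round sweet, blue foil, 20 mm across and 18 mm high, 12 g, slippery (slides from about 17 degrees); origin at its centre
- sweet_7: foil-wrapped round sweet, red foil, 20 mm across and 18 mm high, 12 g, slippery (slides from about 17 degrees); origin at its centre
- bottle: small amber dropper bottle standing, 33 mm across, 102 mm high, loose; origin at the centre of its underside
- usb_stick: red memory stick lying, 18 x 54 x 8 mm, loose; origin at the centre of its underside
- eraser: white eraser in a blue sleeve, 23 x 58 x 12 mm, loose; origin at the centre of its underside
- candle: tea light in a metal cup, 38 mm across, 15 mm high, loose; origin at the centre of its underside
- sticky_pad: pad of yellow notes, 76 x 76 x 17 mm, loose; origin at the centre of its underside

How it is judged:
On the way, in this order (a step that is already met when the one before it is completed fails the run):
1. at least one sweet is lifted above the tub's rim in the scoop (((distance between sweet_0 and scoop_bowl below 0.042 m and height (world z) of sweet_0 above 0.095 m) or (distance between sweet_1 and scoop_bowl below 0.042 m and height (world z) of sweet_1 above 0.095 m) or (distance between sweet_2 and scoop_bowl below 0.042 m and height (world z) of sweet_2 above 0.095 m) or (distance between sweet_3 and scoop_bowl below 0.042 m and height (world z) of sweet_3 above 0.095 m) or (distance between sweet_4 and scoop_bowl below 0.042 m and height (world z) of sweet_4 above 0.095 m) or (distance between sweet_5 and scoop_bowl below 0.042 m and height (world z) of sweet_5 above 0.095 m) or (distance between sweet_6 and scoop_bowl below 0.042 m and height (world z) of sweet_6 above 0.095 m) or (distance between sweet_7 and scoop_bowl below 0.042 m and height (world z) of sweet_7 above 0.095 m))), for 0.2 s.
2. at least three sweets lie in the dish ((((horizontal distance between each of sweet_0, sweet_1, sweet_2 and dish below 0.062 m and height (world z) of sweet_0 between 0.0122 and 0.06 m and height (world z) of sweet_1 between 0.0122 and 0.06 m and height (world z) of sweet_2 between 0.0122 and 0.06 m) or (horizontal distance between each of sweet_0, sweet_1, sweet_3 and dish below 0.062 m and height (world z) of sweet_0 between 0.0122 and 0.06 m and height (world z) of sweet_1 between 0.0122 and 0.06 m and height (world z) of sweet_3 between 0.0122 and 0.06 m) or (horizontal distance between each of sweet_0, sweet_2, sweet_3 and dish below 0.062 m and height (world z) of sweet_0 between 0.0122 and 0.06 m and height (world z) of sweet_2 between 0.0122 and 0.06 m and height (world z) of sweet_3 between 0.0122 and 0.06 m) or (horizontal distance between each of sweet_1, sweet_2, sweet_3 and dish below 0.062 m and height (world z) of sweet_1 between 0.0122 and 0.06 m and height (world z) of sweet_2 between 0.0122 and 0.06 m and height (world z) of sweet_3 between 0.0122 and 0.06 m)) or (((horizontal distance between each of sweet_0, sweet_1 and dish below 0.062 m and height (world z) of sweet_0 between 0.0122 and 0.06 m and height (world z) of sweet_1 between 0.0122 and 0.06 m) or (horizontal distance between each of sweet_0, sweet_2 and dish below 0.062 m and height (world z) of sweet_0 between 0.0122 and 0.06 m and height (world z) of sweet_2 between 0.0122 and 0.06 m) or (horizontal distance between each of sweet_0, sweet_3 and dish below 0.062 m and height (world z) of sweet_0 between 0.0122 and 0.06 m and height (world z) of sweet_3 between 0.0122 and 0.06 m) or (horizontal distance between each of sweet_1, sweet_2 and dish below 0.062 m and height (world z) of sweet_1 between 0.0122 and 0.06 m and height (world z) of sweet_2 between 0.0122 and 0.06 m) or (horizontal distance between each of sweet_1, sweet_3 and dish below 0.062 m and height (world z) of sweet_1 between 0.0122 and 0.06 m and height (world z) of sweet_3 between 0.0122 and 0.06 m) or (horizontal distance between each of sweet_2, sweet_3 and dish below 0.062 m and height (world z) of sweet_2 between 0.0122 and 0.06 m and height (world z) of sweet_3 between 0.0122 and 0.06 m)) and ((horizontal distance between sweet_4 and dish below 0.062 m and height (world z) of sweet_4 between 0.0122 and 0.06 m) or (horizontal distance between sweet_5 and dish below 0.062 m and height (world z) of sweet_5 between 0.0122 and 0.06 m) or (horizontal distance between sweet_6 and dish below 0.062 m and height (world z) of sweet_6 between 0.0122 and 0.06 m) or (horizontal distance between sweet_7 and dish below 0.062 m and height (world z) of sweet_7 between 0.0122 and 0.06 m))) or (((horizontal distance between sweet_0 and dish below 0.062 m and height (world z) of sweet_0 between 0.0122 and 0.06 m) or (horizontal distance between sweet_1 and dish below 0.062 m and height (world z) of sweet_1 between 0.0122 and 0.06 m) or (horizontal distance between sweet_2 and dish below 0.062 m and height (world z) of sweet_2 between 0.0122 and 0.06 m) or (horizontal distance between sweet_3 and dish below 0.062 m and height (world z) of sweet_3 between 0.0122 and 0.06 m)) and ((horizontal distance between each of sweet_4, sweet_5 and dish below 0.062 m and height (world z) of sweet_4 between 0.0122 and 0.06 m and height (world z) of sweet_5 between 0.0122 and 0.06 m) or (horizontal distance between each of sweet_4, sweet_6 and dish below 0.062 m and height (world z) of sweet_4 between 0.0122 and 0.06 m and height (world z) of sweet_6 between 0.0122 and 0.06 m) or (horizontal distance between each of sweet_4, sweet_7 and dish below 0.062 m and height (world z) of sweet_4 between 0.0122 and 0.06 m and height (world z) of sweet_7 between 0.0122 and 0.06 m) or (horizontal distance between each of sweet_5, sweet_6 and dish below 0.062 m and height (world z) of sweet_5 between 0.0122 and 0.06 m and height (world z) of sweet_6 between 0.0122 and 0.06 m) or (horizontal distance between each of sweet_5, sweet_7 and dish below 0.062 m and height (world z) of sweet_5 between 0.0122 and 0.06 m and height (world z) of sweet_7 between 0.0122 and 0.06 m) or (horizontal distance between each of sweet_6, sweet_7 and dish below 0.062 m and height (world z) of sweet_6 between 0.0122 and 0.06 m and height (world z) of sweet_7 between 0.0122 and 0.06 m))) or ((horizontal distance between each of sweet_4, sweet_5, sweet_6 and dish below 0.062 m and height (world z) of sweet_4 between 0.0122 and 0.06 m and height (world z) of sweet_5 between 0.0122 and 0.06 m and height (world z) of sweet_6 between 0.0122 and 0.06 m) or (horizontal distance between each of sweet_4, sweet_5, sweet_7 and dish below 0.062 m and height (world z) of sweet_4 between 0.0122 and 0.06 m and height (world z) of sweet_5 between 0.0122 and 0.06 m and height (world z) of sweet_7 between 0.0122 and 0.06 m) or (horizontal distance between each of sweet_4, sweet_6, sweet_7 and dish below 0.062 m and height (world z) of sweet_4 between 0.0122 and 0.06 m and height (world z) of sweet_6 between 0.0122 and 0.06 m and height (world z) of sweet_7 between 0.0122 and 0.06 m) or (horizontal distance between each of sweet_5, sweet_6, sweet_7 and dish below 0.062 m and height (world z) of sweet_5 between 0.0122 and 0.06 m and height (world z) of sweet_6 between 0.0122 and 0.06 m and height (world z) of sweet_7 between 0.0122 and 0.06 m)))), for 0.3 s.
At the end, for the whole second after the job is handed in: At least three sweets lie in the dish, all others in the tub. The scoop hangs at rest by its clip on a tub wall: tongue held open by it (over 0.06 rad), slot top within 5 mm of the rim height, upright within 0.2 rad, lip over 6 mm above the desk ((((horizontal distance between each of sweet_0, sweet_1, sweet_2 and dish below 0.062 m and height (world z) of sweet_0 between 0.0122 and 0.06 m and height (world z) of sweet_1 between 0.0122 and 0.06 m and height (world z) of sweet_2 between 0.0122 and 0.06 m) or (horizontal distance between each of sweet_0, sweet_1, sweet_3 and dish below 0.062 m and height (world z) of sweet_0 between 0.0122 and 0.06 m and height (world z) of sweet_1 between 0.0122 and 0.06 m and height (world z) of sweet_3 between 0.0122 and 0.06 m) or (horizontal distance between each of sweet_0, sweet_2, sweet_3 and dish below 0.062 m and height (world z) of sweet_0 between 0.0122 and 0.06 m and height (world z) of sweet_2 between 0.0122 and 0.06 m and height (world z) of sweet_3 between 0.0122 and 0.06 m) or (horizontal distance between each of sweet_1, sweet_2, sweet_3 and dish below 0.062 m and height (world z) of sweet_1 between 0.0122 and 0.06 m and height (world z) of sweet_2 between 0.0122 and 0.06 m and height (world z) of sweet_3 between 0.0122 and 0.06 m)) or (((horizontal distance between each of sweet_0, sweet_1 and dish below 0.062 m and height (world z) of sweet_0 between 0.0122 and 0.06 m and height (world z) of sweet_1 between 0.0122 and 0.06 m) or (horizontal distance between each of sweet_0, sweet_2 and dish below 0.062 m and height (world z) of sweet_0 between 0.0122 and 0.06 m and height (world z) of sweet_2 between 0.0122 and 0.06 m) or (horizontal distance between each of sweet_0, sweet_3 and dish below 0.062 m and height (world z) of sweet_0 between 0.0122 and 0.06 m and height (world z) of sweet_3 between 0.0122 and 0.06 m) or (horizontal distance between each of sweet_1, sweet_2 and dish below 0.062 m and height (world z) of sweet_1 between 0.0122 and 0.06 m and height (world z) of sweet_2 between 0.0122 and 0.06 m) or (horizontal distance between each of sweet_1, sweet_3 and dish below 0.062 m and height (world z) of sweet_1 between 0.0122 and 0.06 m and height (world z) of sweet_3 between 0.0122 and 0.06 m) or (horizontal distance between each of sweet_2, sweet_3 and dish below 0.062 m and height (world z) of sweet_2 between 0.0122 and 0.06 m and height (world z) of sweet_3 between 0.0122 and 0.06 m)) and ((horizontal distance between sweet_4 and dish below 0.062 m and height (world z) of sweet_4 between 0.0122 and 0.06 m) or (horizontal distance between sweet_5 and dish below 0.062 m and height (world z) of sweet_5 between 0.0122 and 0.06 m) or (horizontal distance between sweet_6 and dish below 0.062 m and height (world z) of sweet_6 between 0.0122 and 0.06 m) or (horizontal distance between sweet_7 and dish below 0.062 m and height (world z) of sweet_7 between 0.0122 and 0.06 m))) or (((horizontal distance between sweet_0 and dish below 0.062 m and height (world z) of sweet_0 between 0.0122 and 0.06 m) or (horizontal distance between sweet_1 and dish below 0.062 m and height (world z) of sweet_1 between 0.0122 and 0.06 m) or (horizontal distance between sweet_2 and dish below 0.062 m and height (world z) of sweet_2 between 0.0122 and 0.06 m) or (horizontal distance between sweet_3 and dish below 0.062 m and height (world z) of sweet_3 between 0.0122 and 0.06 m)) and ((horizontal distance between each of sweet_4, sweet_5 and dish below 0.062 m and height (world z) of sweet_4 between 0.0122 and 0.06 m and height (world z) of sweet_5 between 0.0122 and 0.06 m) or (horizontal distance between each of sweet_4, sweet_6 and dish below 0.062 m and height (world z) of sweet_4 between 0.0122 and 0.06 m and height (world z) of sweet_6 between 0.0122 and 0.06 m) or (horizontal distance between each of sweet_4, sweet_7 and dish below 0.062 m and height (world z) of sweet_4 between 0.0122 and 0.06 m and height (world z) of sweet_7 between 0.0122 and 0.06 m) or (horizontal distance between each of sweet_5, sweet_6 and dish below 0.062 m and height (world z) of sweet_5 between 0.0122 and 0.06 m and height (world z) of sweet_6 between 0.0122 and 0.06 m) or (horizontal distance between each of sweet_5, sweet_7 and dish below 0.062 m and height (world z) of sweet_5 between 0.0122 and 0.06 m and height (world z) of sweet_7 between 0.0122 and 0.06 m) or (horizontal distance between each of sweet_6, sweet_7 and dish below 0.062 m and height (world z) of sweet_6 between 0.0122 and 0.06 m and height (world z) of sweet_7 between 0.0122 and 0.06 m))) or ((horizontal distance between each of sweet_4, sweet_5, sweet_6 and dish below 0.062 m and height (world z) of sweet_4 between 0.0122 and 0.06 m and height (world z) of sweet_5 between 0.0122 and 0.06 m and height (world z) of sweet_6 between 0.0122 and 0.06 m) or (horizontal distance between each of sweet_4, sweet_5, sweet_7 and dish below 0.062 m and height (world z) of sweet_4 between 0.0122 and 0.06 m and height (world z) of sweet_5 between 0.0122 and 0.06 m and height (world z) of sweet_7 between 0.0122 and 0.06 m) or (horizontal distance between each of sweet_4, sweet_6, sweet_7 and dish below 0.062 m and height (world z) of sweet_4 between 0.0122 and 0.06 m and height (world z) of sweet_6 between 0.0122 and 0.06 m and height (world z) of sweet_7 between 0.0122 and 0.06 m) or (horizontal distance between each of sweet_5, sweet_6, sweet_7 and dish below 0.062 m and height (world z) of sweet_5 between 0.0122 and 0.06 m and height (world z) of sweet_6 between 0.0122 and 0.06 m and height (world z) of sweet_7 between 0.0122 and 0.06 m))) and ((horizontal distance between sweet_0 and dish below 0.062 m and height (world z) of sweet_0 between 0.0122 and 0.06 m) or (x of sweet_0 in the frame of tub between -0.1 and 0.1 m and y of sweet_0 in the frame of tub between -0.041 and 0.041 m and height (world z) of sweet_0 below 0.062 m)) and ((horizontal distance between sweet_1 and dish below 0.062 m and height (world z) of sweet_1 between 0.0122 and 0.06 m) or (x of sweet_1 in the frame of tub between -0.1 and 0.1 m and y of sweet_1 in the frame of tub between -0.041 and 0.041 m and height (world z) of sweet_1 below 0.062 m)) and ((horizontal distance between sweet_2 and dish below 0.062 m and height (world z) of sweet_2 between 0.0122 and 0.06 m) or (x of sweet_2 in the frame of tub between -0.1 and 0.1 m and y of sweet_2 in the frame of tub between -0.041 and 0.041 m and height (world z) of sweet_2 below 0.062 m)) and ((horizontal distance between sweet_3 and dish below 0.062 m and height (world z) of sweet_3 between 0.0122 and 0.06 m) or (x of sweet_3 in the frame of tub between -0.1 and 0.1 m and y of sweet_3 in the frame of tub between -0.041 and 0.041 m and height (world z) of sweet_3 below 0.062 m)) and ((horizontal distance between sweet_4 and dish below 0.062 m and height (world z) of sweet_4 between 0.0122 and 0.06 m) or (x of sweet_4 in the frame of tub between -0.1 and 0.1 m and y of sweet_4 in the frame of tub between -0.041 and 0.041 m and height (world z) of sweet_4 below 0.062 m)) and ((horizontal distance between sweet_5 and dish below 0.062 m and height (world z) of sweet_5 between 0.0122 and 0.06 m) or (x of sweet_5 in the frame of tub between -0.1 and 0.1 m and y of sweet_5 in the frame of tub between -0.041 and 0.041 m and height (world z) of sweet_5 below 0.062 m)) and ((horizontal distance between sweet_6 and dish below 0.062 m and height (world z) of sweet_6 between 0.0122 and 0.06 m) or (x of sweet_6 in the frame of tub between -0.1 and 0.1 m and y of sweet_6 in the frame of tub between -0.041 and 0.041 m and height (world z) of sweet_6 below 0.062 m)) and ((horizontal distance between sweet_7 and dish below 0.062 m and height (world z) of sweet_7 between 0.0122 and 0.06 m) or (x of sweet_7 in the frame of tub between -0.1 and 0.1 m and y of sweet_7 in the frame of tub between -0.041 and 0.041 m and height (world z) of sweet_7 below 0.062 m)) and height (world z) of scoop_slot between 0.07 and 0.08 m and value of joint clip above 0.06 rad and angle between scoop's own z axis and vertical below 0.2 rad and height (world z) of scoop_lip above 0.006 m and contact force between scoop and tub above 0.2 N and linear speed of scoop below 0.02 m/s); the robot touches nothing.
It fails at once if the gripper touches a sweet (contact force between the fingers and sweet_0 above 0.5 N or contact force between the fingers and sweet_1 above 0.5 N or contact force between the fingers and sweet_2 above 0.5 N or contact force between the fingers and sweet_3 above 0.5 N or contact force between the fingers and sweet_4 above 0.5 N or contact force between the fingers and sweet_5 above 0.5 N or contact force between the fingers and sweet_6 above 0.5 N or contact force between the fingers and sweet_7 above 0.5 N).
It fails at once if a bystander is pushed more than 20 mm or knocked over (distance of any of bottle, usb_stick, eraser, candle, sticky_pad from where it was at the start of the episode above 0.02 m or angle between bottle's own z axis and vertical above 0.5 rad).
It also fails if it takes over 67 s, if anything falls off the work surface, if the arm or the gripper's body presses on something with over 40 N, if the wrist force passes 120 N, or if a joint passes its speed limit or range.

### The arm

A 7-joint arm with a two-finger parallel gripper is mounted at the origin on a cart in front of the work surface, level with it; the furniture and walls round the work are solid. World frame = base frame: x ahead of the robot, y to its left, z up, the work surface at z = 0. Lengths are in m, angles in rad, forces in N, time in s.
With the tool pointing down it reaches from about 0.35 to 0.775 m from the base axis. Payload 3.1 kg.
Tool frame: the origin (TCP) lies at the very end of the fingers, on their centre line; the grasp point (between the pads) lies 19 mm behind it; z points along the fingers, y is the line along which they close (so a half turn about z gives the same grasp; the last joint's range is limited). The gripper opens to 85 mm and grips with 20 to 120 N. Pads are 22 mm wide; open, the fingers measure 114 mm over their backs; the gripper's body (76 mm by 85 mm) begins 54 mm behind the grasp point. The pads swing forward as they close: fully open they stand 13 mm farther back than shut.
Start: joints at [-1.196, 0.311, 0.014, 1.512, -0.004, 1.319, -0.027], TCP at [0.223, 0.503, 0.231] pointing down, gripper open.
Joint ranges: [-2.7, 2.7], [-0.3, 1.91], [-1.27, 1.3], [0.12, 2.57], [-1.44, 4.58], [0.2, 2.03], [-3.05, 3.05]. Speed limits (rad/s): [2.79, 2.79, 3.14, 3.14, 3.14, 3.14, 3.14].

### API

Orientations are given as a 3x3 rotation matrix whose columns are the frame's x, y, z axes.
In Python, from workcell import env, open_gripper, gripper_close, readout, eyes, finish_job gives the robot as it stands. The module is installed in compiled form; this text tells all that it offers. Calls block until the motion is done:
- env.move_ptp(position, orientation): joint-space move of the TCP to a pose.
- env.move_straight(position, rot=None, velocity=0.15): straight line of the TCP; rot=None keeps the orientation; velocity is the mean speed in m/s.
- env.move_joints(angles): joint-space move.
- open_gripper() and gripper_close(force=None): open the fingers fully, or close them until they stop; force is the grip in N (None keeps the last).
- env.hold(seconds).
- env.ik(position, orientation): joint angles nearest the present ones, or None.
- readout.read_state(): the state.
- eyes.camera(name): name is "side" or "top" or "wrist"; returns the picture (420x560x3 uint8, red, green, blue); there is no depth.
- eyes.camera_info(name): a dict with "fov_y" (degrees; the focal length in pixels is half the picture's height over the tangent of half this angle, whatever the lens; pixels are square), "cx", "cy" (the principal point, pixels), "rvec" (rotation vector, rad) and "tvec" (3), from world to camera coordinates, as OpenCV has them; the wrist camera has in their place "hand_eye" (4x4, takes a point from camera to tool coordinates, whose origin is the TCP and whose axes are the flange's). Camera axes: x right, y down, z forward; pixel columns grow to the right and rows downward; lengths in m; the calibration is good to about 2 mm. A picture is of the moment at which its call begins: read the wrist's pose just before it. camera_info takes no time and is no camera call.
A pose or a line that the arm cannot do raises env.IKError and nothing moves.
- finish_job(): hands the job in; it is judged then, once.
The state is a dict: "t": time; "joint_positions": joint angles; "dq": joint speeds; "joint_efforts": joint torques, N m; "tcp_pos": TCP position; "ee_rot": TCP orientation; "wrist_force": force on the tool from outside, world axes, zero at the start; "moment": the same for the moment, N m; "gripper_width": opening from 0.0 (shut) to 1.0 (fully open); "grasp_force": force on a finger pad.
Only numpy, scipy, OpenCV 4.12 (cv2) and the standard library are available. Lean on these libraries where they do the work, as an engineer would, in place of code of your own. Each camera call takes 0.05 s, during which the arm holds its last target. There are 200 camera calls.

## Working session

There is one attempt and no reset: what is moved stays moved. The work goes in short steps, each a Python script; the robot and the scene stay as the last script left them, time stands still between calls to the robot, and variables do not carry over. Pictures are saved under pics/ and viewed, at most 10 in all, crops included, and the job is handed in when it is done.

```bash
mkdir -p pics
python3 - <<'E'
from workcell import env, readout, eyes
import cv2,numpy as np
for n in ("side","top"):
    cv2.imwrite(f"pics/{n}0.png",eyes.camera(n)[:,:,::-1]); print(n,eyes.camera_info(n))
print(eyes.camera_info("wrist"))
s=readout.read_state(); print(s)
E
```

```text
side {'fov_y': 51.65765334110388, 'cx': 277.19081938035885, 'cy': 207.67600909927805, 'rvec': array([ 1.36242754, -2.10540099,  0.93564864]), 'tvec': array([0.17948188, 0.39533964, 0.96098079])}
top {'fov_y': 48.68381532825287, 'cx': 282.7518972675424, 'cy': 210.09852454080308, 'rvec': array([ 2.22416125, -2.16724723,  0.0791628 ]), 'tvec': array([-0.03895841,  0.52110114,  1.39668426])}
{'fov_y': 58.06839851659585, 'cx': 276.47541502241864, 'cy': 208.84102221442393, 'hand_eye': array([[ 3.49285701e-04, -9.63452682e-01, -2.67878345e-01,
         6.78319525e-02],
       [ 9.99999584e-01,  5.62310110e-04, -7.18511336e-04,
         2.82908198e-04],
       [ 8.42882375e-04, -2.67877983e-01,  9.63452477e-01,
        -1.43620247e-01],
       [ 0.00000000e+00,  0.00000000e+00,  0.00000000e+00,
         1.00000000e+00]])}
{'t': 0.1, 'joint_positions': array([-1.19571074,  0.31166307,  0.0140227 ,  1.51290384, -0.00443702,
        1.31921435, -0.02720676]), 'dq': array([ 4.87887695e-05, -4.64097706e-04,  1.33779638e-04, -5.31226319e-03,
       -1.70592219e-03,  5.83306666e-04, -2.02403149e-05]), 'joint_efforts': array([ 8.91075815e-04, -3.80856979e+01,  1.46950423e-01, -2.31244540e+01,
        1.23731288e-02,  8.06455646e-03, -8.29065158e-06]), 'tcp_pos': array([0.22237487, 0.50231615, 0.23031735]), 'ee_rot': array([[-9.14407983e-01,  4.04793004e-01, -8.14853231e-04],
       [ 4.04793819e-01,  9.14405803e-01, -1.99772826e-03],
       [-6.35599002e-05, -2.15658622e-03, -9.99997673e-01]]), 'wrist_force': array([0.87097125, 0.05144671, 0.04685286]), 'moment': array([0.00594498, 0.0020575 , 0.01628529]), 'grasp_force': 0.0, 'gripper_width': 0.9988210189985076}
```

View pics/side0.png

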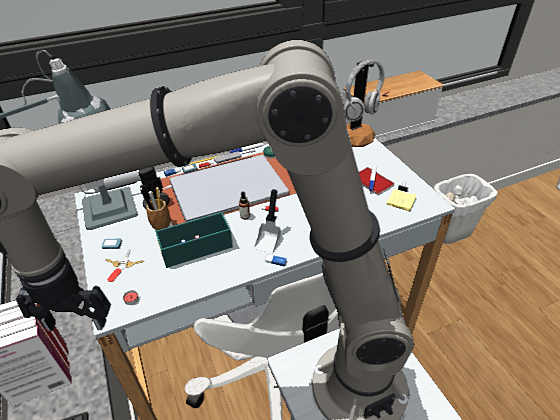

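View pics/top0.png

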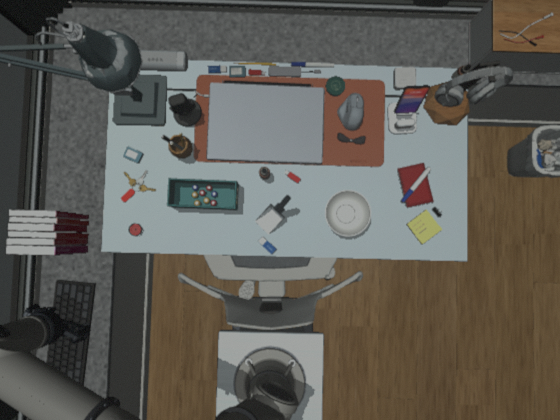

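Side shows the desk with the arm in front. Top: tub near (203,194), scoop at (275,213) with its mouth down-left, dish at (348,214), bottle (265,173), usb (294,178), eraser (268,245). I'll get coarse positions, then a closer wrist view.

```bash
cat > h.py <<'E'
from workcell import env, open_gripper, gripper_close, readout, eyes, finish_job
import cv2, numpy as np
from scipy.spatial.transform import Rotation as R
def cam(n, st=None):
    """K, Rcw (cam->world), origin"""
    i=eyes.camera_info(n); f=210/np.tan(np.radians(i["fov_y"]/2)); K=np.array([[f,0,i["cx"]],[0,f,i["cy"]],[0,0,1]])
    if n=="wrist":
        H=np.asarray(i["hand_eye"]); T=np.eye(4); T[:3,:3]=st["ee_rot"]; T[:3,3]=st["tcp_pos"]; M=T@H
        return K,M[:3,:3],M[:3,3]
    Rm=cv2.Rodrigues(i["rvec"])[0]; return K,Rm.T,-Rm.T@i["tvec"]
def ray(C,uv):
    K,Rm,o=C; d=Rm@np.linalg.inv(K)@np.array([uv[0],uv[1],1.]); return o,d/np.linalg.norm(d)
def onplane(C,uv,z):
    o,d=ray(C,uv); return o+d*(z-o[2])/d[2]
def proj(C,p):
    K,Rm,o=C; q=K@(Rm.T@(np.asarray(p)-o)); return q[:2]/q[2]
def look(name):
    s=readout.read_state(); im=eyes.camera("wrist"); cv2.imwrite(f"pics/{name}.png",im[:,:,::-1])
    np.savez(f"pics/{name}.npz",ee_rot=s["ee_rot"],tcp_pos=s["tcp_pos"]); return im,cam("wrist",s)
E
python3 - <<'E'
from h import *
C=cam("top"); print(C[2])
for n,uv,z in [("tub",(203,194),.05),("pan",(270,218),.01),("handletop",(288,201),.15),("dish",(348,214),.03),("bottle",(265,173),.05),("usb",(294,178),0),("eraser",(268,245),0)]: print(n,onplane(C,uv,z).round(3))
down=np.array([[-1,0,0],[0,1,0],[0,0,-1.]])
for x in(.4,.45,.5):
  for y in (0.,.05,.1):
    for z in (.35,.45,.5):
      for sg in (1,-1):
        D=down@np.diag([sg,sg,1]); print(x,y,z,sg,env.ik(np.array([x,y,z]),D) is not None,end=";")
E
```

```text
[ 0.43578346 -0.01074746  1.4261025 ]
tub [0.562 0.213 0.05 ]
pan [0.497 0.013 0.01 ]
handletop [ 0.539 -0.038  0.15 ]
dish [ 0.514 -0.222  0.03 ]
bottle [0.629 0.031 0.05 ]
usb [ 0.623 -0.058  0.   ]
eraser [0.415 0.017 0.   ]
0.4 0.0 0.35 1 True;0.4 0.0 0.35 -1 True;0.4 0.0 0.45 1 True;0.4 0.0 0.45 -1 True;0.4 0.0 0.5 1 True;0.4 0.0 0.5 -1 True;0.4 0.05 0.35 1 True;0.4 0.05 0.35 -1 True;0.4 0.05 0.45 1 True;0.4 0.05 0.45 -1 True;0.4 0.05 0.5 1 True;0.4 0.05 0.5 -1 True;0.4 0.1 0.35 1 True;0.4 0.1 0.35 -1 True;0.4 0.1 0.45 1 True;0.4 0.1 0.45 -1 True;0.4 0.1 0.5 1 True;0.4 0.1 0.5 -1 True;0.45 0.0 0.35 1 True;0.45 0.0 0.35 -1 True;0.45 0.0 0.45 1 True;0.45 0.0 0.45 -1 True;0.45 0.0 0.5 1 True;0.45 0.0 0.5 -1 True;0.45 0.05 0.35 1 True;0.45 0.05 0.35 -1 True;0.45 0.05 0.45 1 True;0.45 0.05 0.45 -1 True;0.45 0.05 0.5 1 True;0.45 0.05 0.5 -1 True;0.45 0.1 0.35 1 True;0.45 0.1 0.35 -1 True;0.45 0.1 0.45 1 True;0.45 0.1 0.45 -1 True;0.45 0.1 0.5 1 True;0.45 0.1 0.5 -1 True;0.5 0.0 0.35 1 True;0.5 0.0 0.35 -1 True;0.5 0.0 0.45 1 True;0.5 0.0 0.45 -1 True;0.5 0.0 0.5 1 True;0.5 0.0 0.5 -1 True;0.5 0.05 0.35 1 True;0.5 0.05 0.35 -1 True;0.5 0.05 0.45 1 True;0.5 0.05 0.45 -1 True;0.5 0.05 0.5 1 True;0.5 0.05 0.5 -1 True;0.5 0.1 0.35 1 True;0.5 0.1 0.35 -1 True;0.5 0.1 0.45 1 True;0.5 0.1 0.45 -1 True;0.5 0.1 0.5 1 True;0.5 0.1 0.5 -1 True;
```

Run:
```python
from h import *
down=np.array([[-1,0,0],[0,1,0],[0,0,-1.]])
env.move_ptp(np.array([.46,.15,.36]),down); env.hold(.3); look("A")
env.move_straight(np.array([.46,-.07,.36]),velocity=.25); env.hold(.3); look("B")
print(readout.read_state()["t"])
a=cv2.imread("pics/A.png");b=cv2.imread("pics/B.png")
```

```text
3.4667
```

View pics/A.png

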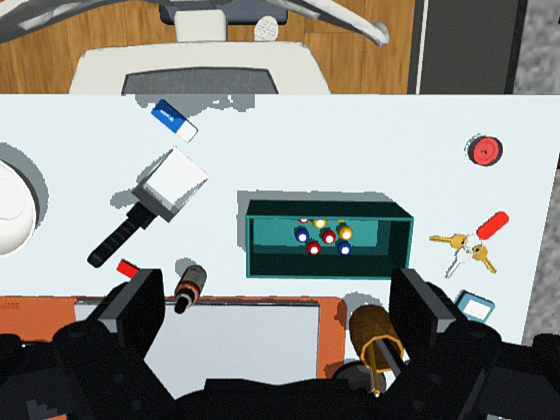

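View pics/B.png

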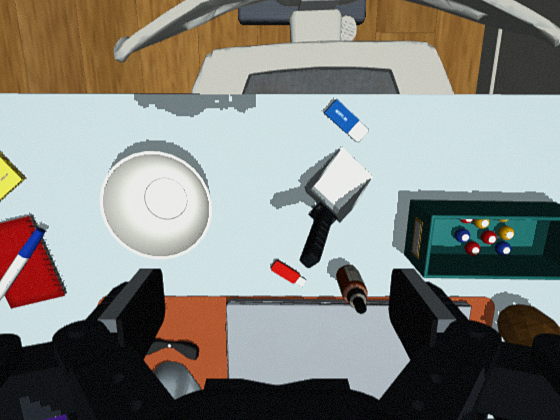

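A: tub rim about (248,214)–(413,277), scoop pan at (175,180), handle top near (97,262), bottle (190,285). B: dish rim centre about (157,203), scoop pan (340,180), handle top (310,260). Now an enlarged crop of both.

Run:
```python
import cv2,numpy as np
a=cv2.imread("pics/A.png");b=cv2.imread("pics/B.png")
t=cv2.resize(a[190:290,235:425],None,fx=4,fy=4,interpolation=cv2.INTER_CUBIC)
s1=cv2.resize(a[135:275,80:220],(280,190) if 0 else (200*1,200),interpolation=cv2.INTER_CUBIC)
s2=cv2.resize(b[140:270,290:380],(138,200),interpolation=cv2.INTER_CUBIC)
o=np.zeros((600,760,3),np.uint8);o[:400]=t;o[400:,:200]=s1;o[400:,250:388]=s2
d=cv2.resize(b[140:270,95:220],(192,200));o[400:,450:642]=d
cv2.imwrite("pics/crop1.png",o)
```

```text
(no output)
```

View pics/crop1.png

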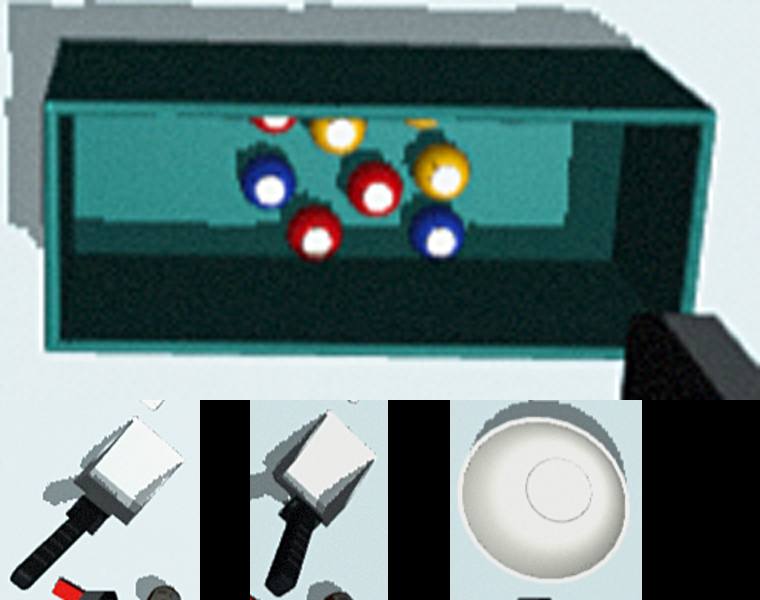

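Crop: rim outer corners at crop (45,103), (714,112), (47,351); lip corners of the scoop are clear in both insets, handle top end at lower-left; dish rim ellipse is clear.

```bash
cat > m.py <<'E'
from h import *
def C_of(n):
    d=np.load(f"pics/{n}.npz"); return cam("wrist",d)
CA,CB=C_of("A"),C_of("B")
E
python3 - <<'E'
from m import *
t=lambda u,v:((u+.5)/4-.5+235,(v+.5)/4-.5+190)
c={k:onplane(CA,t(*p),.075) for k,p in dict(nl=(45,103),nr=(714,112),fl=(47,351),frm=(695,305)).items()}
for k,v in c.items(): print(k,v.round(4))
print("len",np.linalg.norm(c["nl"]-c["nr"]),"wid",np.linalg.norm(c["nl"]-c["fl"]))
# refine: teal rim mask, outer edge fit
a=cv2.imread("pics/A.png"); b=cv2.imread("pics/B.png")
ys=[];
hsv=cv2.cvtColor(a,cv2.COLOR_BGR2HSV)
m=((hsv[...,0]>75)&(hsv[...,0]<100)&(hsv[...,1]>100)).astype(np.uint8)
def sub(line):  # bottom-most
    pass
far=[];near=[];left=[]
for u in range(255,375):
    col=np.nonzero(m[255:285,u])[0]; far.append((u,255+col.max()+.5)) if len(col) else 0
P=np.array([onplane(CA,p,.075) for p in far]); k=np.polyfit(P[:,1],P[:,0],1); print("far edge slope",k, np.std(P[:,0]-np.polyval(k,P[:,1])))
for v in range(225,270):
    r=np.nonzero(m[v,235:262])[0]; left.append((235+r.min()-.5,v)) if len(r) else 0
P=np.array([onplane(CA,p,.075) for p in left]); k2=np.polyfit(P[:,0],P[:,1],1); print("left edge slope",k2,np.std(P[:,1]-np.polyval(k2,P[:,0])))
A1,A2=(175.2,146.9),(207.4,178.4);B1,B2=(342.8,146.5),(372.2,176.4)
for C,p,q in((CA,A1,A2),(CB,B1,B2)):
    P,Q=onplane(C,p,.001),onplane(C,q,.001); d=Q-P; mid=(P+Q)/2; print("lip",P.round(4),Q.round(4),np.linalg.norm(d), "mid",mid.round(4),"yaw of lip dir",np.degrees(np.arctan2(d[1],d[0])))
oa,da=ray(CA,(94,261));ob,db=ray(CB,(310.2,260))
s=np.linalg.lstsq(np.c_[da,-db],ob-oa,rcond=None)[0]; print("handletop",oa+da*s[0],ob+db*s[1])
# dish rim: white-ish bright mask
g=cv2.cvtColor(b,cv2.COLOR_BGR2HSV); roi=((g[...,2]>170)&(g[...,1]<14)).astype(np.uint8); roi[:, :98]=0; roi[:,218:]=0; roi[:145]=0; roi[265:]=0
cs=max(cv2.findContours(roi,cv2.RETR_EXTERNAL,cv2.CHAIN_APPROX_NONE)[0],key=cv2.contourArea); h=cv2.convexHull(cs)
P=np.array([onplane(CB,p[0],.05)[:2] for p in h]); (cx,cy),r=cv2.minEnclosingCircle(P.astype(np.float32)); print("dish",cx,cy,r)
# bottle base approx in B and usb
print("bottle base", onplane(CB,(345,268),0.0))
E
```

```text
nl [0.519  0.1145 0.075 ]
nr [0.5214 0.3122 0.075 ]
fl [0.599  0.1135 0.075 ]
frm [0.5832 0.3125 0.075 ]
len 0.19774206437201308 wid 0.08000178204494425
far edge slope [0.01332844 0.59733659] 0.00039587634592244995
left edge slope [-0.02035053  0.12461569] 1.633039665823822e-17
lip [0.4469 0.0169 0.001 ] [0.489  0.0574 0.001 ] 0.05839066547274335 mid [0.468  0.0372 0.001 ] yaw of lip dir 43.872609467103196
lip [0.4464 0.0184 0.001 ] [0.4863 0.0599 0.001 ] 0.05757697770711793 mid [0.4663 0.0391 0.001 ] yaw of lip dir 46.189410410636796
handletop [ 0.54605665 -0.03453443  0.14756906] [ 0.54516623 -0.03454005  0.14718683]
dish 0.5163916945457458 -0.2191060334444046 0.07021290063858032
bottle base [0.62059425 0.03028092 0.        ]
```

```bash
cat > plan.py <<'E'
from h import *
TUB=np.array([.5602,.2133]); TYAW=np.radians(89.2)  # tub x axis yaw (pointing +y)
DISH=np.array([.5164,-.2193]); SC0=np.array([.4926,.0150]); SYAW=np.radians(136.3)
GX=0.; GZ=0.   # grip offset corrections in scoop frame, m
def tool(sg):
    z=np.array([np.sin(np.radians(25)),0,-np.cos(np.radians(25))]); y=np.array([0,sg,0.]); return np.c_[np.cross(y,z),y,z]
def pose(pt,world,yaw,pdeg,sg):
    """TCP pose that puts scoop-frame point pt at world point; pdeg = mouth down"""
    Rs=R.from_euler("ZY",[yaw,np.radians(pdeg)]).as_matrix(); T=tool(sg)
    tcp=np.array([-.0607+GX,0,.1168+GZ])+.019*T[:,2]
    return np.asarray(world)+Rs@(tcp-np.asarray(pt)), Rs@T
LIP=np.array([.036,0,0]); ORG=np.zeros(3); SLOT=np.array([-.0385,0,.06]); FOOT=np.array([-.028,0,0])
def at(s,z,w,yaw):  # tub: s along mouth direction yaw, w to its left
    d=np.array([np.cos(yaw),np.sin(yaw)]); n=np.array([-d[1],d[0]]); return np.r_[TUB+s*d+w*n,z]
REAR=np.array([[-49,0,17],[-51,0,60],[-51,0,70],[-36,0,12],[-28,0,0]])/1e3
def smin(p,zl):  # least lip s (m) keeping rear 5 mm inside start wall
    q=R.from_euler("Y",np.radians(p)).apply(REAR-LIP)
    q=q[q[:,2]+zl<.080]; return -.090-q[:,0].min() if len(q) else -.06
E
python3 - <<'E'
from plan import *
for sg in(1,-1):
  print("grasp",sg,env.ik(*pose(ORG,[*SC0,0],SYAW,0,sg)))
for dirn,yaw in (("-y",TYAW-np.pi),("+y",TYAW)):
  d=np.r_[np.cos(yaw),np.sin(yaw),0]
  for sg in (1,-1):
    print(dirn,sg)
    for n,a in dict(enter=(LIP,at(-.06,.006,0,yaw),yaw,65),mid=(LIP,at(-.02,.006,0,yaw),yaw,30),end=(LIP,at(.09,.006,0,yaw),yaw,5),lift=(LIP,at(.088,.2,0,yaw),yaw,-18),carry=(LIP,np.r_[DISH,.15]-.02*d,yaw,-18),pour=(LIP,np.r_[DISH,.06]-.02*d,yaw,55),hang=(SLOT,at(.0975,.075,0,yaw),yaw,0),hangup=(SLOT,at(.0975,.135,0,yaw),yaw,0)).items():
      q=env.ik(*pose(*a,sg)); print("  ",n,None if q is None else np.round(q,2))
print([ (round(smin(p,.006)*1e3),p) for p in (65,60,50,40,30,20,10,5)])
E
```

```text
grasp 1 [-0.43971428  0.91411024  1.12169556  1.4406466  -0.84058691  1.74224097
 -1.59051245]
grasp -1 [-0.16967397  0.7006247   0.554512    1.42903152 -0.51790195  1.53879568
  1.28770414]
-y 1
   enter [-0.39  0.55  0.53  1.75 -1.05  1.25  0.61]
   mid [-0.73  0.52  0.46  1.51 -0.33  1.15 -0.2 ]
   end [-0.77  0.63  0.34  1.41  0.11  1.29 -0.53]
   lift [-0.83  0.78  0.2   0.93  0.46  1.91 -0.61]
   carry [-0.54  0.4   0.27  1.69  0.62  1.36 -0.52]
   pour [ 0.15  0.73  0.89  1.34 -0.83  1.79  1.03]
   hang [-0.72  0.6   0.35  1.49  0.21  1.27 -0.51]
   hangup [-0.72  0.55  0.35  1.42  0.22  1.39 -0.48]
-y -1
   enter [ 0.7   0.78 -1.08  1.7  -0.02  0.85  2.97]
   mid [-0.55  0.49  0.2   1.5  -0.19  1.13  2.83]
   end [-0.67  0.62  0.18  1.41  0.2   1.31  2.54]
   lift [-0.77  0.78  0.07  0.92  0.53  1.93  2.49]
   carry [-0.59  0.4   0.34  1.69  0.6   1.35  2.64]
   pour [ 0.06  0.83  1.12  1.34 -0.96  1.89 -2.02]
   hang [-0.64  0.59  0.22  1.49  0.28  1.28  2.57]
   hangup [-0.64  0.53  0.21  1.42  0.29  1.4   2.61]
+y 1
   enter [-0.76  0.79  0.13  1.22  0.44  1.6   2.39]
   m
[... 170 characters left out ...]
2  0.2   0.79 -0.65  2.02 -2.33]
   pour [-0.31  0.33  0.42  1.74  0.44  1.09  3.  ]
   hang [ 0.1   0.55 -0.53  1.62 -0.18  0.88  2.88]
   hangup [ 0.1   0.49 -0.53  1.56 -0.2   1.    2.86]
+y -1
   enter [-0.82  0.8   0.25  1.22  0.38  1.58 -0.71]
   mid [-0.7   0.49  0.47  1.54 -0.15  1.18 -0.23]
   end [-0.57  0.49  0.5   1.67 -0.67  1.08  0.2 ]
   lift [-0.4   0.42  0.67  1.6  -0.98  1.51  0.46]
   carry [ 0.77  0.92  0.2   0.79 -0.65  2.02  0.81]
   pour [-0.41  0.35  0.55  1.75  0.39  1.07 -0.09]
   hang [-0.61  0.52  0.47  1.65 -0.77  1.06  0.19]
   hangup [-0.64  0.46  0.51  1.59 -0.72  1.16  0.1 ]
[(-63, 65), (-58, 60), (-49, 50), (-36, 40), (-25, 30), (-16, 20), (-9, 10), (-7, 5)]
```

Run:
```python
from plan import *
sg=1
p,Rt=pose(ORG,[*SC0,0],SYAW,0,sg)
print(p)
env.move_ptp(p-.11*Rt[:,2],Rt)
env.hold(.2); look("C")
env.move_straight(p,velocity=.15); s=readout.read_state(); print(s["t"],(s["tcp_pos"]-p).round(4),s["wrist_force"])
gripper_close(50); s=readout.read_state(); print(s["t"],(s["tcp_pos"]-p).round(4),s["wrist_force"],s["gripper_width"],s["grasp_force"],s["joint_positions"].round(2))
```

```text
[ 0.53067886 -0.02138895  0.09958015]
7.4667 [ 0.0006 -0.0007  0.0008] [-0.38288177 -0.41311144 -0.51158361]
8.1 [ 0.     -0.0002  0.0002] [ 0.21503178 -0.50304548  0.22318088] 0.1843488799639314 50.16729176044464 [-0.43  0.91  1.11  1.44 -0.83  1.74 -1.6 ]
```

View pics/C.png

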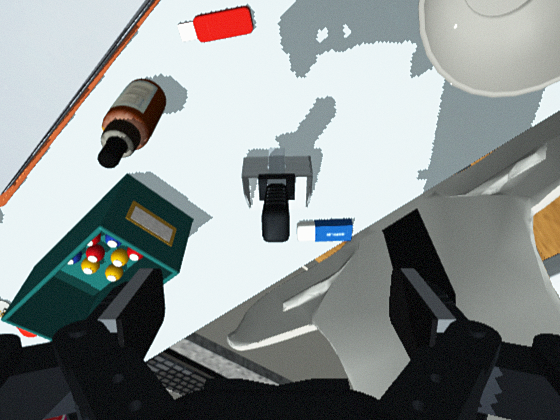

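C: handle centred at column 275 between the open fingers, pan back wall at rows 155–178, columns 243–314. Check it against the assumed pose by projection.

Run:
```python
from m import *; from plan import *
C=C_of("C"); Rs=R.from_euler("Z",SYAW).as_matrix()
for n,q in dict(bl_top=(-36,30,40),br_top=(-36,-30,40),bl_foot=(-36,30,12),br_foot=(-36,-30,12),br70=(-51,14,70),br70b=(-51,-14,70),htop=(-74.2,0,145.8),hb=(-74.2-9.06,0,145.8-4.2),hf=(-74.2+9.06,0,145.8+4.2)).items():
    print(n,proj(C,np.r_[SC0,0]+Rs@(np.array(q)/1e3)).round(1))
im=cv2.imread("pics/C.png"); print(im[145:215,255,1]); print(im[168,235:325,1])
```

```text
bl_top [312.1 174. ]
br_top [240.9 174.1]
bl_foot [309.9 155.9]
br_foot [243.1 155.9]
br70 [295.1 180.8]
br70b [258.  180.9]
htop [276.7 227.5]
hb [276.7 210.5]
hf [276.7 244.1]
[244 247 250 254 206 152 147 152 151 152 152 137 119 108 103 103 110 102
 100 104 108 104 101 107 103 103 102 107 103 108  99  82  95 147 160 150
 155 158 154 156 164 160 168 173 180 245 255 253 254 253 253 252 252 250
 249 249 250 249 250 249 249 248 248 247 248 245 244 245 245 245]
[245 245 245 245 246 248 255 157 102 101 105 104 107 106 103 106 101 105
 108 100 107 107 107 106 106 105 103 107 101 102 103 104 124 169  96  95
  92  98  92  98 103  94  98  90  99 106 100  95  97 104 109  99 108 102
 102 103 105 102 102 102 106 106 109 103 105 102 103 106  97 105 103 108
 106 102 104  78  74 137 155 153 147 149 148 146 152 217 250 247 246 245]
```

Measured pan edges agree with the assumed pose to about 1 mm. Lift and enter the tub.

Run:
```python
from plan import *
sg=1; yaw=TYAW-np.pi
p,Rt=pose(ORG,[*SC0,.14],SYAW,0,sg); env.move_straight(p,velocity=.2)
s=readout.read_state(); print(s["t"],(s["tcp_pos"]-p).round(4),s["wrist_force"].round(1),s["grasp_force"])
env.move_ptp(*pose(LIP,at(-.06,.15,0,yaw),yaw,65,sg))
s=readout.read_state(); print(s["t"],s["joint_positions"].round(2),s["wrist_force"].round(1))
env.move_straight(pose(LIP,at(-.06,.03,0,yaw),yaw,65,sg)[0],velocity=.12)
s=readout.read_state(); print(s["t"],s["wrist_force"].round(1))
cv2.imwrite("pics/side1.png",cv2.resize(eyes.camera("side")[190:300,120:300,::-1],(720,440),interpolation=cv2.INTER_CUBIC))
for z in (.02,.014,.010,.0075,.006):
    q=pose(LIP,at(-.06,z,0,yaw),yaw,65,sg)[0]; env.move_straight(q,velocity=.06)
    s=readout.read_state(); print(z,s["t"],s["wrist_force"].round(1),(s["tcp_pos"]-q).round(4))
```

```text
8.95 [-0.0003  0.0004 -0.0012] [ 0.  -0.5 -2.1] 49.9526971578598
10.7583 [-0.54  0.42  0.75  1.58 -0.97  1.48  0.38] [ 0.8  0.  -1.9]
11.9083 [ 1.2 -0.  -1.8]
0.02 12.275 [ 0.2  0.3 -1.2] [-0.0004  0.0001 -0.0005]
0.014 12.525 [ 0.2  0.5 -1.2] [-0.0003 -0.     -0.0006]
0.01 12.775 [ 0.6 -0.5 -1.2] [-0.0002 -0.     -0.0003]
0.0075 13.025 [-0.8  0.4 -1.1] [-0.0001  0.     -0.0002]
0.006 13.275 [ 0.3 -0.1 -1.3] [-0.0001  0.     -0.0001]
```

View pics/side1.png

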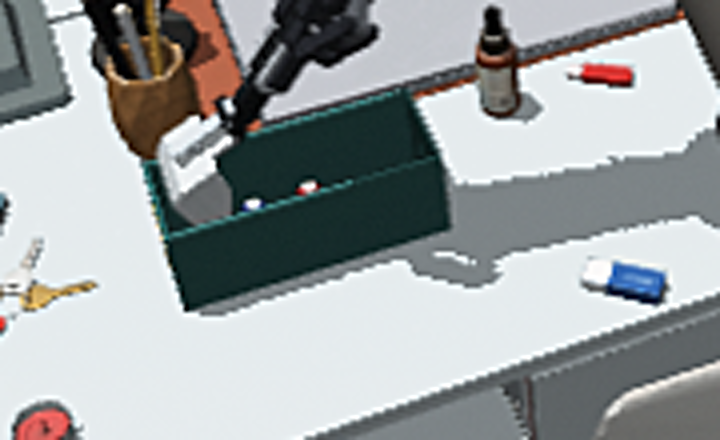

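The pan is inside the +y end of the tub (crop ~(195,180)), steep and clear of the walls. Now sweep and lift.

Run:
```python
from plan import *
sg=1; yaw=TYAW-np.pi
def go(a,v,quiet=0):
    q,Rr=pose(*a,sg); env.move_straight(q,Rr,velocity=v); s=readout.read_state()
    print(round(s["t"],2),s["wrist_force"].round(1),(1e3*(s["tcp_pos"]-q)).round(1)); return s
for p in (60,50,40,30,20,10,5):
    s_=max(smin(p,.005),-.06); go((LIP,at(s_,.0052,0,yaw),yaw,p),.1)
for s_ in (.03,.06,.075,.087,.091):
    s=go((LIP,at(s_,.005,0,yaw),yaw,4),.08)
    if np.linalg.norm(s["wrist_force"])>50: break
cv2.imwrite("pics/side2.png",cv2.resize(eyes.camera("side")[190:300,120:300,::-1],(720,440),interpolation=cv2.INTER_CUBIC))
```

```text
13.53 [ 0.1  0.6 -2.1] [0.2 1.4 1. ]
13.85 [-0.8 -0.6 -2. ] [-0.8  0.8 -0.3]
14.18 [-0.9 -1.3 -0.9] [-1.2  0.1 -1.4]
14.5 [ 1.7 -0.7 -1.6] [-1.2 -0.6 -1.8]
14.82 [-0.1 -0.5 -2.2] [-0.7 -0.1 -1.3]
15.15 [ 0.2 -0.9 -1.2] [-0.7  0.2 -1.4]
15.4 [-1.3 -0.4 -1.8] [-0.9 -0.7 -1.3]
15.98 [ 0.  -0.1 -1.7] [-0.  -0.2  0.2]
16.51 [-0.3  0.7 -1.9] [-0.1 -0.2 -0. ]
16.84 [-0.3 -0.7 -2.1] [-0.  -1.1  0.2]
17.14 [-0.1  1.2 -2.1] [-0.1 -1.3  0.1]
17.39 [ 0.4  1.  -2.8] [-0.1 -0.3  0. ]
```

View pics/side2.png

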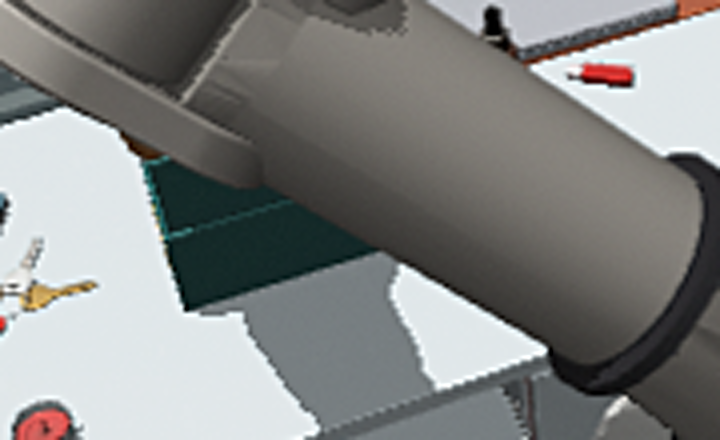

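Run:
```python
from plan import *
sg=1; yaw=TYAW-np.pi
def go(a,v):
    q,Rr=pose(*a,sg); env.move_straight(q,Rr,velocity=v); s=readout.read_state()
    print(round(s["t"],2),s["wrist_force"].round(1),(1e3*(s["tcp_pos"]-q)).round(1)); return s
go((FOOT,at(.027,.009,0,yaw),yaw,-6),.05)
go((FOOT,at(.027,.013,0,yaw),yaw,-18),.06)
go((FOOT,at(.027,.14,0,yaw),yaw,-18),.12)
env.hold(.4)
f=[]
for i in range(8): f.append(readout.read_state()["wrist_force"][2]); env.hold(.05)
print(np.mean(f))
im=eyes.camera("top"); cv2.imwrite("pics/top2.png",cv2.resize(im[150:260,150:310,::-1],(800,550),interpolation=cv2.INTER_CUBIC)); look("D")
a=cv2.resize(im[165:225,155:265,::-1],(520,284),interpolation=cv2.INTER_CUBIC); d=cv2.imread("pics/D.png")
o=np.zeros((600,800,3),np.uint8); o[:284,:520]=a; o[284:584,:400]=cv2.resize(d,(400,300)); 
sd=eyes.camera("side")[150:290,100:300,::-1]; o[284:564,400:800]=cv2.resize(sd,(400,280)); cv2.imwrite("pics/comb.png",o)
```

```text
17.96 [ 0.5 -0.2 -2.8] [ 0.2 -0.4 -0. ]
18.44 [ 0.4 -0.4 -3.3] [ 0.5 -1.8  1. ]
19.65 [ 0.9 -0.  -2.6] [-0.5  0.1 -1.2]
-2.388422286111839
```

View pics/comb.png

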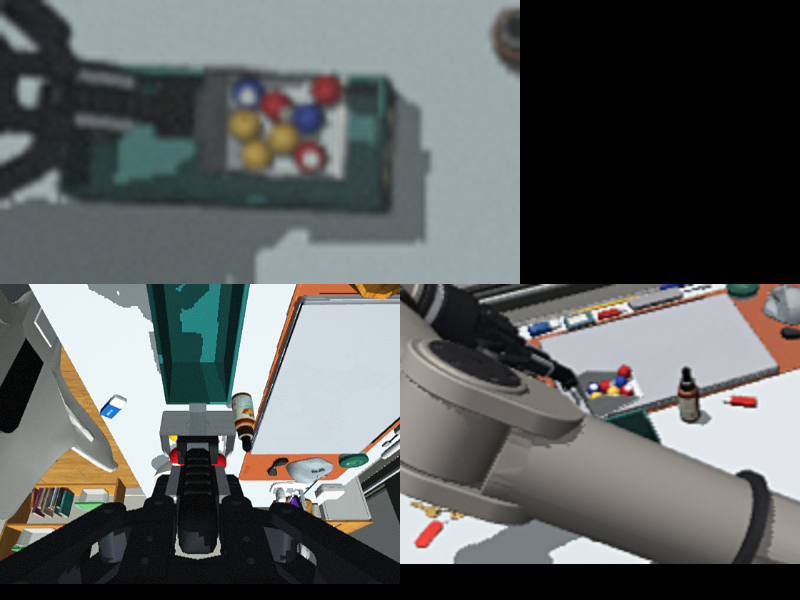

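All eight sweets lie in the pan above the tub (top inset, pan at (290,125)); the tub is empty. Tilt back a bit more and carry to the dish.

Run:
```python
from plan import *
sg=1; yaw=TYAW-np.pi; d=np.r_[np.cos(yaw),np.sin(yaw),0]
def go(a,v):
    q,Rr=pose(*a,sg)
    try: env.move_straight(q,Rr,velocity=v)
    except env.IKError as e: print("IK straight",e); return None
    s=readout.read_state(); print(round(s["t"],2),s["wrist_force"].round(1),(1e3*(s["tcp_pos"]-q)).round(1),s["joint_positions"].round(2)); return s
go((FOOT,at(.027,.14,0,yaw),yaw,-25),.05)
Lw=at(.085,.175,0,yaw)
L0=np.r_[DISH,.15]-.025*d
r=go((LIP,L0,yaw,-24),.12)
if r is None: go((LIP,L0,yaw,-18),.12)
im=eyes.camera("top"); cv2.imwrite("pics/top3.png",im[:,:,::-1])
```

```text
21.0 [-0.  -0.9 -1.5] [-0.   0.4 -0.7] [-1.17  1.08  1.1   0.94 -0.08  1.83 -0.29]
23.88 [ 0.2  0.3 -2.2] [ 0.3  0.5 -0.1] [-1.18  0.78  1.23  1.72  0.14  1.17 -0.12]
```

Run:
```python
from plan import *
sg=1; yaw=TYAW-np.pi; d=np.r_[np.cos(yaw),np.sin(yaw),0]
def go(a,v):
    q,Rr=pose(*a,sg)
    try: env.move_straight(q,Rr,velocity=v)
    except env.IKError as e: print("IK straight",e); return None
    s=readout.read_state(); print(round(s["t"],2),s["wrist_force"].round(1),(1e3*(s["tcp_pos"]-q)).round(1),s["joint_positions"].round(2)); return s
for p,z in ((-10,.085),(5,.07),(15,.062),(22,.06),(28,.06),(38,.058),(50,.056)):
    if go((LIP,np.r_[DISH,z]-.025*d,yaw,p),.08) is None: break
env.hold(.4)
cv2.imwrite("pics/top4.png",eyes.camera("top")[:,:,::-1]); cv2.imwrite("pics/side4.png",eyes.camera("side")[:,:,::-1])
```

```text
24.58 [ 0.6  1.1 -1.7] [ 0.2  0.5 -0.1] [-1.05  0.64  1.16  1.77  0.03  1.08 -0.01]
25.07 [-0.5  0.9 -2.9] [ 0.2 -0.3  0.4] [-0.84  0.48  1.09  1.74 -0.08  1.1   0.2 ]
25.47 [-0.7  0.8 -1.2] [ 0.   0.3 -0.5] [-0.64  0.43  1.01  1.7  -0.21  1.16  0.38]
25.81 [-0.3  0.7 -2.3] [ 0.   0.5 -0.7] [-0.49  0.43  0.96  1.66 -0.32  1.22  0.52]
26.13 [ 0.3  0.7 -1.4] [-0.1  0.6 -0.7] [-0.35  0.44  0.92  1.61 -0.41  1.3   0.63]
26.57 [ 0.2  0.5 -0.8] [ 0.2  1.3 -0.8] [-0.13  0.51  0.85  1.53 -0.56  1.45  0.79]
27.07 [ 0.   1.  -2.4] [ 0.8  2.1 -0.2] [ 0.11  0.62  0.78  1.41 -0.7   1.64  0.93]
```

Run:
```python
from plan import *
sg=1; yaw=TYAW-np.pi; d=np.r_[np.cos(yaw),np.sin(yaw),0]
def go(a,v):
    q,Rr=pose(*a,sg); env.move_straight(q,Rr,velocity=v); s=readout.read_state(); print(round(s["t"],2),s["joint_positions"].round(2))
go((LIP,np.r_[DISH,.13]-.025*d,yaw,50),.12)
go((LIP,np.r_[DISH,.16]-.11*d,yaw,10),.12)
t=eyes.camera("top"); cv2.imwrite("pics/top5.png",t[:,:,::-1]); look("E")
C=cam("top"); h=cv2.cvtColor(t,cv2.COLOR_RGB2HSV)
m=((h[...,1]>110)&(h[...,2]>60)).astype(np.uint8); m[:160]=0;m[262:]=0;m[:,:100]=0;m[:,465:]=0
n,l,st,c=cv2.connectedComponentsWithStats(m)
for i in range(1,n):
    if st[i,4]>=6: print(c[i].round(1),st[i,4],"hue",int(np.median(h[l==i][:,0])),onplane(C,c[i],.02)[:2].round(3))
o=np.zeros((600,800,3),np.uint8); o[:300,:]=cv2.resize(t[165:255,160:400,::-1],(800,300),interpolation=cv2.INTER_CUBIC)
o[300:,:400]=cv2.resize(cv2.imread("pics/E.png"),(400,300)); o[300:,400:]=cv2.resize(cv2.resize(t[180:250,310:403,::-1],None,fx=1,fy=1),(400,300),interpolation=cv2.INTER_CUBIC)
cv2.imwrite("pics/comb2.png",o)
```

```text
28.34 [ 0.12  0.57  0.8   1.29 -0.68  1.77  0.86]
29.95 [-0.85  0.33  0.95  1.56 -0.    1.38  0.05]
[203. 160.] 9 hue 8 [0.668 0.222]
[354.1 162. ] 288 hue 8 [ 0.675 -0.24 ]
[414.6 185.3] 833 hue 0 [ 0.608 -0.426]
[293.5 177.1] 58 hue 0 [ 0.623 -0.055]
[131.3 181. ] 18 hue 21 [0.598 0.436]
[143.1 187.7] 17 hue 21 [0.579 0.4  ]
[127.8 194.9] 82 hue 2 [0.555 0.445]
[343.4 206.4] 13 hue 114 [ 0.538 -0.209]
[351.7 210. ] 30 hue 22 [ 0.527 -0.235]
[339.  210.6] 17 hue 179 [ 0.525 -0.196]
[346.5 213.3] 14 hue 114 [ 0.517 -0.219]
[339.9 217.2] 18 hue 21 [ 0.505 -0.2  ]
[351.4 218. ] 17 hue 0 [ 0.503 -0.234]
[345.8 220.4] 16 hue 21 [ 0.495 -0.217]
[135.  229.2] 91 hue 1 [0.452 0.419]
[269.  246.9] 69 hue 107 [0.409 0.013]
```

View pics/comb2.png

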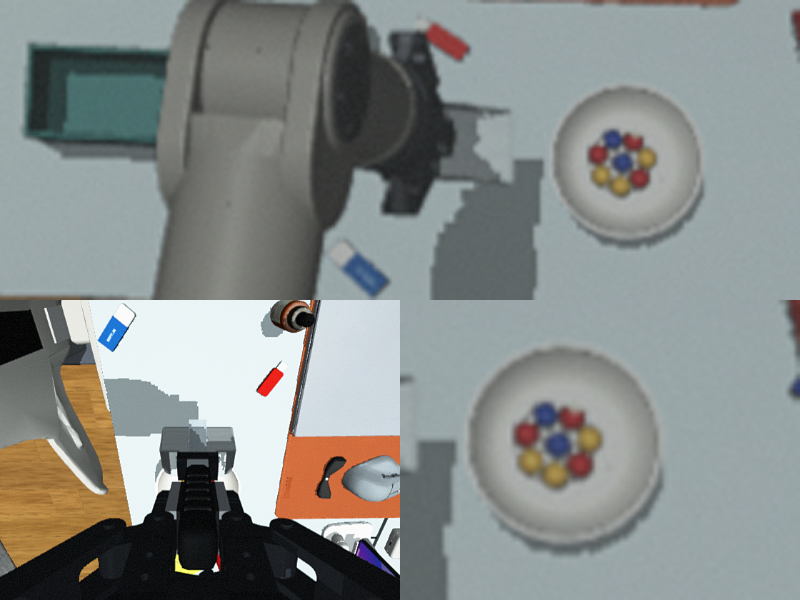

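All eight sweets are in the dish (top inset, (625,160)), none elsewhere. Check for scoop slip in the grip from E, then hang it on the tub's -y end wall.

Run:
```python
from m import *; from plan import *
C,D=C_of("C"),C_of("E"); T=tool(1); d=np.load("pics/E.npz"); dc=np.load("pics/C.npz")
tcp=np.array([-.0607,0,.1168])+.019*T[:,2]
Rs=d["ee_rot"]@T.T; org=d["tcp_pos"]-Rs@tcp
for n,q in dict(bl_top=(-36,30,40),br_top=(-36,-30,40),foot=(-36,20,12),bridge=(-51,14,70),htop=(-65,0,150)).items(): print(n,proj(D,org+Rs@(np.array(q)/1e3)).round(1))
im=cv2.imread("pics/E.png"); print(im[165:215,245,1]); print(im[192,215:340,1])
```

```text
bl_top [329.6 210.1]
br_top [222.9 210. ]
foot [308.7 180.5]
bridge [305.5 227.4]
htop [275.6 381.2]
[153 158 159 155 153 152 152 157 157 152 157 161 127  94  98 110 105 104
 103  99 103 104 102 106  98 102 101 102  98 102 105 101  99 104 102 102
 103 107 102 100 104 101 105 104 100  92  78  79 138 159]
[246 245 247 244 246 244 245 246 247 253 239 100  80 106 106 103 105 106
  97 106 103 103 103 109 105 102 102  99 102 109 102 105 103 107  99 106
 110 101 102 100 100 107 101 102 100 104  99 103  93 101  95  97  94  96
  93  92  94  97  97  96 100 101  98  94 123 153 156 151 155 148 150 151
 144 138 132 134 157 155 153 153 163 157 152 158 153 158 154 161 156 157
 161 152 155 154 156 154 151 150 155 156 150 154 156 155 156 157 150 123
 124 123  97  88 117 247 250 245 246 245 246 244 246 244 245 245 245]
```

Run:
```python
from plan import *
sg=1; yaw=TYAW-np.pi
env.move_ptp(*pose(SLOT,at(.0975,.15,-.006,yaw),yaw,0,sg))
s=readout.read_state(); print(s["t"],s["joint_positions"].round(2),s["wrist_force"].round(1)); look("F")
```

```text
30.85 [-1.02  0.62  0.85  1.43 -0.03  1.39 -0.26] [-0.4 -1.6 -0.5]
```

Run:
```python
from plan import *
sg=1; yaw=TYAW-np.pi
for z in (.12,.11,.104,.100,.096,.092,.088,.084,.080,.077,.075,.074,.073):
    q,Rr=pose(SLOT,at(.0975,z,-.006,yaw),yaw,0,sg); env.move_straight(q,Rr,velocity=.05)
    s=readout.read_state(); w=s["wrist_force"]; print(z,round(s["t"],2),w.round(1),s["moment"].round(2),(1e3*(s["tcp_pos"]-q)).round(1))
    if w[2]>30 or np.hypot(w[0],w[1])>20: break
```

```text
0.12 31.65 [-0.6 -3.7 -2.7] [-0.4   0.06  0.02] [-0.7 -1.7 -0.4]
0.11 32.0 [ 1.1 -5.8 -4.5] [-0.74 -0.37  0.17] [ 0.2 -1.3 -0.6]
0.104 32.27 [ 2.1 -5.6 -1.9] [-0.86 -0.46  0.2 ] [ 0.6 -1.  -0.2]
0.1 32.52 [ 2.7 -5.5 -0. ] [-1.09 -0.37  0.14] [ 0.7 -0.9  0.2]
0.096 32.77 [ 1.2 -5.6 -1.1] [-1.01 -0.35  0.16] [ 0.6 -0.9  0. ]
0.092 33.02 [ 1.4 -5.8 -0.6] [-0.98 -0.33  0.15] [ 0.5 -1.  -0. ]
0.088 33.27 [ 0.9 -5.8 -0.5] [-0.91 -0.35  0.19] [ 0.5 -1.  -0.1]
0.084 33.52 [ 1.4 -5.5 -1. ] [-0.94 -0.32  0.09] [ 0.4 -1.  -0.1]
0.08 33.77 [ 2.7 -6.4 -0.9] [-0.92 -0.31  0.14] [ 0.4 -1.1 -0.1]
0.077 34.02 [ 0.9 -5.4  0.3] [-1.01 -0.33  0.14] [ 0.4 -1.   0.1]
0.075 34.27 [ 0.4 -6.3  0.9] [-1.03 -0.19  0.06] [ 0.4 -1.   0.2]
0.074 34.52 [ 0.7 -5.2  1.9] [-1.15 -0.03  0.01] [ 0.4 -1.1  0.5]
0.073 34.77 [-1.1 -3.8  6.6] [-1.46  0.25 -0.11] [ 0.5 -1.   1.5]
```

The sideways force is unexpected, so I'll check the wall's position against the slot in wrist image F (taken above) and a new one.

Run:
```python
from m import *; from plan import *
look("G"); yaw=TYAW-np.pi
for n in "FG":
    C=C_of(n); im=cv2.imread(f"pics/{n}.png"); h=cv2.cvtColor(im,cv2.COLOR_BGR2HSV)
    print(n,"expected rim ends/out corners",[proj(C,at(s,.075,w,yaw)).round(1).tolist() for s in (.095,.1) for w in (-.035,.035)])
    d=np.load(f"pics/{n}.npz"); T=tool(1); Rs=d["ee_rot"]@T.T; sl=d["tcp_pos"]-Rs@(np.array([-.0607,0,.1168])+.019*T[:,2]-SLOT)
    print("slot",sl.round(4),"wall",at(.0975,.075,-.006,yaw).round(4))
    for w in (-.034,-.030,.030,.034,.037):
        u,v=proj(C,at(.0975,.075,w,yaw)); u=int(round(u)); v=int(round(v))
        print(w,u,v,[tuple(int(c) for c in h[r,u]) for r in range(v-12,v+13,2)])
```

```text
F expected rim ends/out corners [[231.9, 147.8], [337.6, 147.8], [232.4, 154.3], [336.8, 154.3]]
slot [0.5532 0.1146 0.1503] wall [0.5528 0.1159 0.075 ]
-0.034 234 151 [(85, 174, 47), (88, 187, 41), (88, 230, 41), (87, 167, 49), (83, 243, 42), (87, 174, 66), (90, 147, 83), (87, 167, 64), (94, 33, 130), (94, 26, 155), (93, 33, 154), (101, 28, 156), (101, 31, 154)]
-0.03 240 151 [(89, 177, 46), (91, 152, 47), (85, 162, 52), (89, 198, 40), (91, 145, 51), (90, 173, 62), (89, 168, 79), (88, 194, 63), (98, 37, 137), (97, 27, 158), (97, 29, 158), (92, 23, 152), (98, 32, 157)]
0.03 330 151 [(88, 156, 62), (89, 167, 61), (90, 197, 57), (90, 150, 63), (88, 181, 55), (89, 169, 136), (89, 169, 154), (89, 189, 119), (95, 18, 245), (93, 11, 247), (93, 9, 248), (93, 10, 246), (95, 11, 247)]
0.034 336 151 [(85, 185, 44), (91, 199, 59), (88, 188, 57), (90, 190, 55), (88, 167, 58), (89, 163, 139), (90, 163, 153), (88, 192, 118), (97, 19, 247), (93, 10, 247), (93, 11, 246), (93, 11, 247), (93, 11, 246)]
0.037 340 151 [(88, 161, 27), (95, 185, 33), (89, 189, 31), (89, 161, 38), (89, 168, 56), (88, 178, 
[... 620 characters left out ...]
, 77), (83, 19, 107), (101, 28, 155), (97, 13, 248), (95, 11, 249)]
0.03 345 230 [(89, 190, 55), (88, 195, 55), (92, 141, 65), (90, 200, 56), (87, 182, 59), (90, 163, 130), (90, 162, 151), (89, 185, 132), (91, 69, 169), (93, 9, 248), (95, 12, 246), (96, 10, 250), (97, 29, 218)]
0.034 353 230 [(87, 156, 67), (90, 149, 60), (89, 179, 60), (87, 179, 64), (90, 176, 58), (89, 163, 128), (90, 165, 150), (89, 194, 129), (91, 69, 167), (90, 1, 255), (88, 29, 159), (93, 31, 155), (98, 36, 162)]
0.037 359 230 [(84, 196, 26), (84, 142, 27), (89, 191, 32), (86, 190, 47), (89, 166, 60), (89, 177, 104), (89, 173, 147), (89, 188, 138), (89, 151, 71), (0, 255, 33), (11, 105, 51), (85, 34, 89), (50, 24, 96)]
```

Wall rim is where expected and sits within ~1 mm of the slot, with the bridge bottomed out at z = 0.0745. Press once more, release, back off and check.

Run:
```python
from plan import *
from m import C_of
sg=1; yaw=TYAW-np.pi
im=cv2.imread("pics/G.png"); C=C_of("G")
pr=lambda C,q:proj(C,at(.0975,.075,-.006,yaw)+R.from_euler("Z",yaw).apply(np.array(q)/1e3-SLOT))
for q in ((-45,0,40),(-49,0,20),(-49,8,20)): u,v=pr(C,q).round().astype(int); print("tongue?",q,u,v,im[v,u])
q,Rr=pose(SLOT,at(.0985,.0715,-.006,yaw),yaw,0,sg); env.move_straight(q,Rr,velocity=.03)
env.hold(.2); s=readout.read_state(); print(s["wrist_force"].round(1),(1e3*(s["tcp_pos"]-q)).round(1))
q,Rr=pose(SLOT,at(.0985,.0745,-.006,yaw),yaw,0,sg); env.move_straight(q,Rr,velocity=.03)
open_gripper(); s=readout.read_state(); print(s["t"],s["wrist_force"].round(1))
env.move_straight(s["tcp_pos"]-.12*s["ee_rot"][:,2],velocity=.12); env.hold(.3)
s=readout.read_state(); print(s["t"],s["wrist_force"].round(1))
im,C=look("H")
for n,q in dict(bl_top=(-36,30,40),br70=(-51,14,70),br70b=(-51,-14,70),hf=(-65.1,0,150),hf_l=(-65.1,8,150),tong=(-49,0,20)).items(): print(n,pr(C,q).round(1))
g=im[...,1]; u,v=pr(C,(-65.1,0,150)).astype(int); print("handle col",g[max(0,v-30):v+25,u]); print("handle row",g[v-15,u-30:u+30])
u,v=pr(C,(-49,0,20)).astype(int); print("tongue col",[im[r,u].tolist() for r in range(v-12,v+40,3)]); print([im[v+8,c].tolist() for c in range(u-45,u+46,5)])
```

```text
tongue? (-45, 0, 40) 275 196 [109 102  91]
tongue? (-49, 0, 20) 275 169 [144 139 124]
tongue? (-49, 8, 20) 289 169 [45 47 24]
[-3.1 -2.3 13.7] [ 0.5 -0.1  2.9]
36.2 [ 0.4  0.2 -0.1]
37.65 [-0.1  0.2  1.5]
bl_top [311.5 171.5]
br70 [294.7 177.9]
br70b [258.7 177.8]
hf [276.5 238. ]
hf_l [290.  238.1]
tong [276.8 146.3]
handle col [ 26  23  22  23  30  45  48  55  48  53  58  52  57  52  57  62  63  60
  60  53  59  56  54  52  52  43  43  38  27  83 233 249 244 240 242 243
 242 240 242 241 243 241 243 241 243 243 244 243 242 243 240 243 242 242
 241]
handle row [243 243 241 243 241 241 243 241 241 242 242 242 241 242 244 244 248 255
  70   0  28  25  32  35  37  44  44  51  51  54  62  57  59  69  54  61
  55  57  62  51  39  30  28   8  85 255 246 241 243 241 243 242 240 242
 241 242 242 241 244 241]
tongue col [[27, 72, 68], [22, 62, 60], [7, 37, 36], [211, 224, 235], [207, 224, 230], [113, 127, 130], [123, 140, 144], [123, 142, 144], [125, 142, 147], [129, 140, 146], [125, 143, 147], [91, 100, 104], [87, 98, 101], [39, 44, 48], [8, 10, 5], [90, 98, 101], [9, 13, 14], [5, 14, 15]]
[[138, 151, 154], [22, 66, 64], [18, 39, 36], [6, 39, 37], [5, 40, 39], [19, 46, 45], [11, 44, 41], [15, 42, 40], [126, 139, 148], [127, 139, 149], [132, 147, 151], [23, 62, 56], [16, 56, 53], [15, 56, 50], [15, 53, 52], [20, 58, 59], [13, 54, 48], [17, 42, 40], [10, 39, 39]]
```

Handle top, tongue and wall appear within about 2 px of the fully-home pose: the grey tongue is inside the tub with teal wall on either side, and the pan is outside. Handing in.

```bash
python3 -c "
from h import *
print(finish_job())"
```

```text
the job is handed in; nothing more can be done
None
```

I poured all eight sweets into the white dish and left the scoop hanging upright by its clip on the tub's end wall nearest the dish. I let go and handed the job in; the hand-in returned no verdict.

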